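Make up two archive loans

ROBOT

A 7-joint arm with a two-finger parallel gripper is mounted at the origin on the work surface. World frame = base frame: x ahead of the robot, y to its left, z up, the work surface at z = 0. Lengths are in mm, angles in rad, forces in N, time in s.
With the tool pointing down it reaches from about 400 to 875 mm from the base axis. Payload 4.4 kg.
Tool frame: the origin (TCP) lies at the very end of the fingers, on their centre line; the grasp point (between the pads) lies 19 mm behind it; z points along the fingers, y is the direction in which the jaws open and shut (so a half turn about z gives the same grasp; the last joint's range is limited). The gripper opens to 85 mm and grips with 20 to 120 N. Pads are 22 mm wide; open, the fingers measure 114 mm over their backs; the gripper's body (76 mm by 85 mm) begins 54 mm behind the grasp point. The pads swing forward as they close: fully open they stand 13 mm farther back than shut.
Start: joints at [1.117, 0.628, 0.038, 1.517, -0.027, 0.996, -0.02], TCP at [245.829, -601.736, 192.413] pointing down, gripper open.
Joint ranges: [-3.06, 3.06], [-0.37, 2.12], [-1.25, 1.32], [0.18, 2.47], [-1.1, 4.24], [0.23, 1.98], [-2.94, 2.94]. Speed limits (rad/s): [2.57, 2.57, 3.14, 3.14, 3.14, 3.14, 3.14].

INTERFACE

Orientations are given as [roll, pitch, yaw] about the fixed x, y, z axes, in that order (R = Rz(yaw) Ry(pitch) Rx(roll)).
In Python, from cell import ctrl gives the robot as it stands. The module is installed in compiled form; this text tells all that it offers.
- The arm moves only by the shell command python3 -m jog 'ROWS'. ROWS is text: rows parted by semicolons, each of 7 numbers parted by spaces: the shift along the tool's x, y, z in mm, then the turn, a rotation vector about the tool's x, y, z in degrees, then the opening, from -1 (shut) to 1 (fully open). In form: x y z wx wy wz claw; .... A call has 1 to 8 rows; each row is the pose to reach, as a shift and turn from the pose commanded when the call began, along the tool's axes at that moment; what a row does not reach only later rows make up. A row lasts 1/8 s, in which the tool goes at most 62.5 mm and 10.7 degrees, less where a joint would pass 70% of its speed; a pose out of reach is approached as far as the arm can. A call with a gripper value outside its range is refused whole. The fingers move at their own pace and stop on an object; the grip force is fixed at half the most. Time passes only in rows, so rows that repeat a pose let the fingers close. It gives the time, the measured TCP pose, the force and the opening at its end, in the units of the state.
- ctrl.read_state(): the state, without advancing time (a new reading comes with each control period).
- ctrl.get_image(name): name is "side" or "top" or "wrist"; returns a dict with "image" (384x512x3 uint8, red, green, blue), "z_map" (384x512 float32, mm along the optical axis (not along the pixel's ray), 0 where there is no reading), "vertical_fov" (degrees; the focal length in pixels is half the picture's height over the tangent of half this angle, whatever the lens; pixels are square), "cx", "cy" (the principal point, pixels), "k1" (the pictures are not rectified: a ray, as slopes to the right and down, at radius r is drawn at 1 + k1 r^2 times it, then the intrinsics apply), "extrinsics" (4x4, takes a point from world to camera coordinates); the wrist camera has in their place "hand_eye" (4x4, takes a point from camera to tool coordinates, whose origin is the TCP and whose axes are the flange's). Camera axes: x right, y down, z forward; pixel columns grow to the right and rows downward; lengths in mm; the calibration is good to about 2 mm. A picture is of the moment at which its call begins: read the wrist's pose just before it.
- ctrl.finish_job(): hands the job in, once; it reports no verdict.
The state is a dict: "clock": time; "qpos": joint angles; "qd": joint speeds; "tau": joint torques, N m; "eef_pos": TCP position; "tool_rot": TCP orientation; "force": force on the tool from outside, world axes, zero at the start; "torque": the same for the moment, N m; "width": finger opening in mm.
Only numpy, scipy, OpenCV 4.12 (cv2) and the standard library are available. Lean on these libraries where they do the work, as an engineer would, in place of code of your own. Each camera call takes 0.05 s, during which the arm holds its last target.

TASK

Make up the red and the blue loan for the reading room: in each issue tray set the long carton of the tray's colour, in the middle and square with the tray, and on top of it, centred and lying the same way, the short carton of that colour. Keep every carton upright, and leave the two yellow cartons where they stand.

Things in the scene. Friction and masses are not known exactly. Their poses are not given: they have to be found in the camera images.
- tray_red: shallow issue tray with a red floor and rim, fixed to the table: 134 (x) x 88 (y) mm outside, rim 4 mm thick and 10 mm high, floor 4 mm thick (126 x 80 mm inside). Origin: centre of its underside, at table height; x along its length, z up. Trays and cartons are mixed about the table; a loose eraser and sharpener (12 mm high) lie among them.
- tray_blue: shallow issue tray with a blue floor and rim, fixed to the table: 134 (x) x 88 (y) mm outside, rim 4 mm thick and 10 mm high, floor 4 mm thick (126 x 80 mm inside). Origin: centre of its underside, at table height; x along its length, z up.
- red_long: closed red-lidded long carton of grey board with a red lid and paper band on its ends: 110 (x) x 58 (y) x 52 mm high. Stands loose and upright on the table; about 0.15 to 0.31 kg. Origin: centre of its underside; x along its length, z up. Lift it by its 58 mm width.
- red_short: closed red-lidded short carton of grey board with a red lid: 70 (x) x 48 (y) x 36 mm high. Stands loose and upright on the table; about 0.07 to 0.14 kg. Origin: centre of its underside; x along its length, z up. Lift it by its 48 mm width.
- blue_long: closed blue-lidded long carton of grey board with a blue lid and paper band on its ends: 110 (x) x 58 (y) x 52 mm high. Stands loose and upright on the table; about 0.15 to 0.31 kg. Origin: centre of its underside; x along its length, z up. Lift it by its 58 mm width.
- blue_short: closed blue-lidded short carton of grey board with a blue lid: 70 (x) x 48 (y) x 36 mm high. Stands loose and upright on the table; about 0.07 to 0.14 kg. Origin: centre of its underside; x along its length, z up. Lift it by its 48 mm width.
- yellow_long: closed yellow-lidded long carton of grey board with a yellow lid and paper band on its ends: 110 (x) x 58 (y) x 52 mm high. Stands loose and upright on the table; about 0.15 to 0.31 kg. Origin: centre of its underside; x along its length, z up. Lift it by its 58 mm width. Nobody has asked for it: leave it alone.
- yellow_short: closed yellow-lidded short carton of grey board with a yellow lid: 70 (x) x 48 (y) x 36 mm high. Stands loose and upright on the table; about 0.07 to 0.14 kg. Origin: centre of its underside; x along its length, z up. Lift it by its 48 mm width. Nobody has asked for it: leave it alone.
Things that resemble listed ones, but are neither listed nor needed, are in the scene too. What is shaped like the red_short but pink or turquoise is not meant.

How it is judged (in metres and radians):
At the end, for the whole second after the job is handed in: In each tray the long carton of its colour stands flat on the floor, within 15 mm of the centre and 0.2 rad of square; on it the short one, within 12 mm and 0.25 rad of it. All upright, released and at rest; both yellow cartons within 30 mm of their start (horizontal distance between red_long and tray_red below 0.015 m and z of red_long in the frame of tray_red below 0.01 m and angle between the x axis of red_long and the x axis of tray_red, either way round below 0.2 rad and angle between each of red_long, red_short, blue_long, blue_short's own z axis and vertical below 0.1 rad and horizontal distance between red_short and red_long below 0.012 m and z of red_short in the frame of red_long between 0.046 and 0.058 m and angle between the x axis of red_short and the x axis of red_long, either way round below 0.25 rad and linear speed of each of red_long, red_short, blue_long, blue_short below 0.02 m/s and angular speed of each of red_long, red_short, blue_long, blue_short below 0.2 rad/s and horizontal distance between blue_long and tray_blue below 0.015 m and z of blue_long in the frame of tray_blue below 0.01 m and angle between the x axis of blue_long and the x axis of tray_blue, either way round below 0.2 rad and horizontal distance between blue_short and blue_long below 0.012 m and z of blue_short in the frame of blue_long between 0.046 and 0.058 m and angle between the x axis of blue_short and the x axis of blue_long, either way round below 0.25 rad and distance of each of yellow_long, yellow_short from where it was at the start of the episode below 0.03 m); the robot touches nothing.
It fails at once if a carton is tipped over (more than 0.7 rad from upright) (angle between any of red_long, red_short, blue_long, blue_short, yellow_long, yellow_short's own z axis and vertical above 0.7 rad).
It fails at once if a yellow carton is moved by more than 30 mm (distance of any of yellow_long, yellow_short from where it was at the start of the episode above 0.03 m).
It also fails if it takes over 112 s, if anything falls off the work surface, if the arm or the gripper's body presses on something with over 40 N, if the wrist force passes 120 N, or if a joint passes its speed limit or range.

## Working session

There is one attempt and no reset: what is moved stays moved. The work goes in short steps, Python scripts to look and compute and a shell command to move; the robot and the scene stay as the last step left them, time stands still between calls to the robot, and variables do not carry over. Pictures are saved under pics/ and viewed, and the job is handed in when it is done.

```bash
mkdir -p pics; ls; cat > h.py <<'E'
import numpy as np, cv2
from cell import ctrl
def snap(n,fn=None):
    s=ctrl.read_state(); d=ctrl.get_image(n)
    d['st']=s
    if fn: cv2.imwrite('pics/'+fn,cv2.cvtColor(d['image'],cv2.COLOR_RGB2BGR))
    return d
E
python3 - <<'E'
from h import *
s=ctrl.read_state()
for k,v in s.items(): print(k,np.round(v,4))
for n in ['side','top','wrist']:
    d=snap(n,n+'0.png')
    print(n,{k:(np.round(v,3).tolist() if k in('extrinsics','hand_eye') else v) for k,v in d.items() if k not in('image','z_map','st')})
    np.savez('d_'+n,**{k:v for k,v in d.items() if k!='st'})
E
```

```text
pics
clock 0.0
qpos [ 1.1172  0.6293  0.0385  1.5184 -0.027   0.9963 -0.02  ]
qd [-0.0004 -0.0004 -0.0007  0.0005  0.0015  0.0003  0.0004]
tau [ 3.00000e-04 -5.63400e+01  1.22610e+00 -1.93446e+01  1.10000e-02
  1.05000e-02 -0.00000e+00]
eef_pos [ 245.5295 -601.0907  191.5021]
tool_rot [-3.1397  0.      0.3878]
force [ 0.1907 -0.2285  0.5422]
torque [-0.0287 -0.0152  0.0034]
width 85.517
side {'vertical_fov': 45.31215118981378, 'cx': 257.3405998198761, 'cy': 183.76034804447983, 'k1': -0.13452432955725624, 'extrinsics': [[-0.661, -0.75, 0.011, 356.922], [-0.56, 0.484, -0.672, 327.788], [0.499, -0.45, -0.74, 1194.351], [0.0, 0.0, 0.0, 1.0]]}
top {'vertical_fov': 55.76400697848743, 'cx': 258.0462959023648, 'cy': 196.61776127678095, 'k1': -0.01658565071340259, 'extrinsics': [[0.008, -1.0, -0.025, -1.676], [-0.996, -0.006, -0.094, 515.342], [0.094, 0.025, -0.995, 1019.74], [0.0, 0.0, 0.0, 1.0]]}
wrist {'vertical_fov': 60.83100882313445, 'cx': 253.3197685997358, 'cy': 193.6503955543929, 'k1': 0.02136198437384748, 'hand_eye': [[-0.0, -0.961, -0.277, 70.685], [1.0, 0.0, -0.0, 1.422], [0.0, -0.277, 0.961, -180.421], [0.0, 0.0, 0.0, 1.0]]}
```

View pics/top0.png

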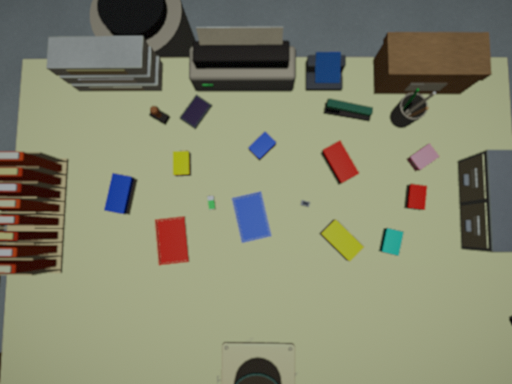

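View pics/side0.png

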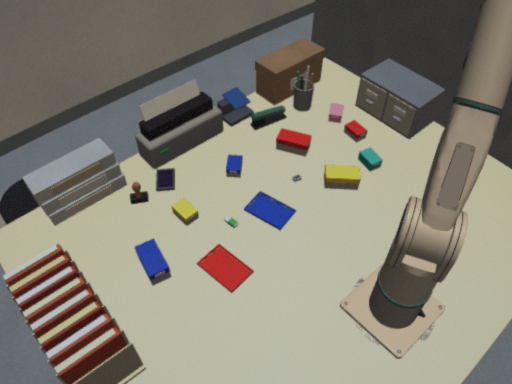

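```bash
cat >> h.py <<'E'
def K(d):
    f=192/np.tan(np.radians(d['vertical_fov'])/2)
    return np.array([[f,0,d['cx']],[0,f,d['cy']],[0,0,1.]])
def tool_T(s):
    from scipy.spatial.transform import Rotation as R
    T=np.eye(4);T[:3,:3]=R.from_euler('xyz',s['tool_rot']).as_matrix();T[:3,3]=s['eef_pos'];return T
def cam2world(d):
    if 'hand_eye' in d and d.get('hand_eye') is not None: return tool_T(d['st'])@d['hand_eye']
    return np.linalg.inv(d['extrinsics'])
def px2plane(d,uv,z):
    uv=np.asarray(uv,float).reshape(-1,1,2)
    n=cv2.undistortPoints(uv,K(d),np.array([d['k1'],0,0,0.])).reshape(-1,2)
    T=cam2world(d); r=np.c_[n,np.ones(len(n))]@T[:3,:3].T; o=T[:3,3]
    return o+r*((z-o[2])/r[:,2:3])
def pxdepth(d,uv):
    uv=np.asarray(uv,float).reshape(-1,2)
    n=cv2.undistortPoints(uv.reshape(-1,1,2),K(d),np.array([d['k1'],0,0,0.])).reshape(-1,2)
    zz=d['z_map'][np.clip(np.round(uv[:,1]).astype(int),0,383),np.clip(np.round(uv[:,0]).astype(int),0,511)]
    T=cam2world(d); return (np.c_[n,np.ones(len(n))]*zz[:,None])@T[:3,:3].T+T[:3,3]
E
python3 - <<'E'
from h import *
d=snap('top')
im=d['image']; hsv=cv2.cvtColor(im,cv2.COLOR_RGB2HSV)
H,S,V=cv2.split(hsv)
rng={'red':((H<6)|(H>174))&(S>200),'blue':(H>105)&(H<128)&(S>150)&(V>80),'yellow':(H>22)&(H<34)&(S>190),'turq':(H>80)&(H<100)&(S>120)}
for c,m in rng.items():
    m=m.astype(np.uint8); n,l,st,ce=cv2.connectedComponentsWithStats(m)
    for i in range(1,n):
        if st[i,4]<100 or ce[i][0]<70 or ce[i][1]<90 or ce[i][0]>455: continue
        ys,xs=np.nonzero(l==i)
        P=pxdepth(d,np.c_[xs,ys]); z=np.median(P[:,2])
        cnt=cv2.findContours((l==i).astype(np.uint8),cv2.RETR_EXTERNAL,cv2.CHAIN_APPROX_NONE)[0][0].reshape(-1,2)
        zz=10 if (z<20) else (36 if z<44 else 52)
        Q=px2plane(d,cnt,zz)[:,:2].astype(np.float32)
        (cx,cy),(w,h),a=cv2.minAreaRect(Q)
        if h>w: w,h,a=h,w,a+90
        print(c,ce[i].round(),'z',z.round(1),'c',round(cx),round(cy),'size',round(w),round(h),'yaw',round((a+90)%180-90,1))
E
```

```text
red [346. 159.] z 51.2 c 620 -242 size 99 21 yaw 29.9
red [416. 197.] z 35.3 c 517 -444 size 64 47 yaw -7.1
red [170. 240.] z 2.8 c 388 252 size 115 75 yaw 6.3
blue [262. 145.] z 34.8 c 663 -8 size 64 44 yaw -45.1
blue [118. 193.] z 50.6 c 520 398 size 103 56 yaw -10.3
blue [251. 217.] z 3.1 c 458 22 size 115 71 yaw 13.6
yellow [181. 163.] z 34.6 c 611 224 size 65 44 yaw 1.8
yellow [350. 246.] z 51.1 c 383 -241 size 71 53 yaw 44.8
turq [391. 241.] z 35.2 c 392 -372 size 65 49 yaw -12.8
```

View pics/wrist0.png

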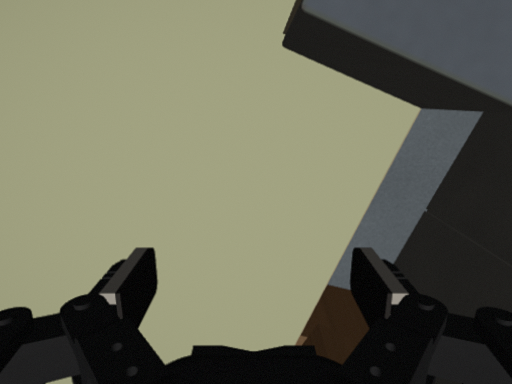

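```bash
cat > meas.py <<'E'
from h import *
def meas(d,show=True):
    im=d['image']; hsv=cv2.cvtColor(im,cv2.COLOR_RGB2HSV)
    H,S,V=cv2.split(hsv)
    rng={'red':((H<8)|(H>172))&(S>165)&(V>110),'blue':(H>105)&(H<130)&(S>140)&(V>80),'yellow':(H>22)&(H<34)&(S>190)&(V>110)}
    yy,xx=np.mgrid[0:384,0:512]
    Z=pxdepth(d,np.c_[xx.ravel(),yy.ravel()])[:,2].reshape(384,512)
    for c,m in rng.items():
        m=m.astype(np.uint8); n,l,st,ce=cv2.connectedComponentsWithStats(m)
        for i in range(1,n):
            if st[i,4]<100 or ce[i][0]<70 or ce[i][1]<90 or ce[i][0]>455: continue
            z=np.median(Z[l==i]); zz=10 if (z<20) else z
            mm=((l==i)&(Z>z-9)).astype(np.uint8); mm=cv2.morphologyEx(mm,cv2.MORPH_OPEN,np.ones((3,3)))
            cs=cv2.findContours(mm,cv2.RETR_EXTERNAL,cv2.CHAIN_APPROX_NONE)[0]
            cnt=max(cs,key=cv2.contourArea).reshape(-1,2)
            Q=px2plane(d,cnt,zz)[:,:2].astype(np.float32)
            (cx,cy),(w,h),a=cv2.minAreaRect(Q)
            if h>w: w,h,a=h,w,a+90
            p=2.7
            print(c,ce[i].round(),'z',z.round(1),'c',round(cx,1),round(cy,1),'size',round(w+p),round(h+p),'yaw',round((a+90)%180-90,1))
if __name__=='__main__':
    d=snap('top'); meas(d)
    im=cv2.cvtColor(d['image'],cv2.COLOR_RGB2BGR)[100:280,90:440]
    cv2.imwrite('pics/topcrop.png',cv2.resize(im,None,fx=2.28,fy=2.28,interpolation=cv2.INTER_CUBIC))
E
cat >> h.py <<'E'
def go(x,y,z,yaw):
    from scipy.spatial.transform import Rotation as R
    s=ctrl.read_state();T=tool_T(s)
    Rt=R.from_euler('xyz',[np.pi,0,np.radians(yaw)]).as_matrix()
    d=T[:3,:3].T@(np.array([x,y,z])-T[:3,3]); w=R.from_matrix(T[:3,:3].T@Rt).as_rotvec(degrees=True)
    print('at',np.round(s['eef_pos'],1),'yaw',round(np.degrees(s['tool_rot'][2]),1),'w',round(s['width'],1),'t',s['clock'],'q7',round(s['qpos'][6],2))
    print('JOG',np.round(d,1),np.round(w,1))
E
python3 meas.py; python3 -c "
from h import *; go(620,-242,180,31)"
```

```text
red [340. 162.] z 51.4 c 613.7 -228.5 size 106 58 yaw 28.9
red [417. 197.] z 35.0 c 517.4 -446.6 size 69 48 yaw -7.1
red [171. 240.] z 3.1 c 387.6 252.8 size 126 85 yaw 7.2
blue [262. 145.] z 35.0 c 662.9 -8.3 size 66 46 yaw -45.1
blue [118. 193.] z 50.5 c 520.4 398.8 size 106 59 yaw -10.3
blue [251. 217.] z 3.3 c 458.6 21.9 size 122 76 yaw 13.5
yellow [181. 163.] z 34.7 c 611.0 224.0 size 67 46 yaw 1.8
yellow [350. 246.] z 51.4 c 379.3 -258.5 size 43 36 yaw 44.7
at [ 245.7 -601.4  192. ] yaw 22.2 w 85.3 t 0.25 q7 -0.02
JOG [ 482.4 -191.2   12.1] [-0.  -0.  -8.8]
```

```bash
python3 -m jog '482 -180 10 0 0 -7 1;482 -180 10 0 0 -7 1;482 -180 10 0 0 -7 1;482 -180 10 0 0 -7 1;482 -180 10 0 0 -7 1;482 -180 10 0 0 -7 1;482 -180 10 0 0 -7 1;482 -180 10 0 0 -7 1'; python3 -c "
from h import *; d=snap('wrist','w1.png'); go(614,-228.5,100,29)"
```

```text
clock: 1.25
eef_pos: [614.5, -261.4, 182.7]
tool_rot: [3.141, 0.0, 0.51]
force: [1.0, -1.0, -0.0]
width: 85.4
at [ 622.8 -249.9  182.3] yaw 29.9 w 85.2 t 1.3 q7 -0.7
JOG [  2.2 -22.7  82.4] [-0.2 -0.6  0.9]
```

```bash
python3 -m jog '0 0 0 0 0 0 1;0 0 0 0 0 0 1'; python3 -c "
from h import *; d=snap('wrist','w1.png'); go(614,-228.5,100,29)"
```

```text
clock: 1.55
eef_pos: [612.0, -264.3, 182.5]
tool_rot: [3.141, 0.002, 0.508]
force: [-0.2, -0.5, 0.5]
width: 85.4
at [ 611.8 -264.8  182.7] yaw 29.1 w 85.8 t 1.6 q7 -0.69
JOG [ 19.7 -30.7  82.6] [0.  0.1 0.1]
```

View pics/w1.png

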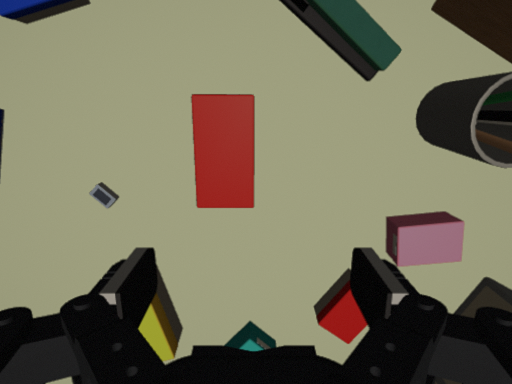

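The wrist view shows the red long carton's lid with corners about (193,95), (254,95), (254,208), (197,208), square to the image. The sharpener is at (104,195), red short at (347,308) and yellow long at (160,310).

```bash
cat >> h.py <<'E'
def blob(d,color,zl,near=None,ax=None):
    """largest blob of colour in wrist image -> rect on plane zl"""
    hsv=cv2.cvtColor(d['image'],cv2.COLOR_RGB2HSV);H,S,V=cv2.split(hsv)
    m={'red':((H<8)|(H>172))&(S>165)&(V>90),'blue':(H>105)&(H<130)&(S>140)&(V>60)}[color]
    yy,xx=np.mgrid[0:384,0:512]
    Z=pxdepth(d,np.c_[xx.ravel(),yy.ravel()])[:,2].reshape(384,512)
    m=(m&(abs(Z-zl)<8)).astype(np.uint8); m=cv2.morphologyEx(m,cv2.MORPH_OPEN,np.ones((3,3)))
    n,l,st,ce=cv2.connectedComponentsWithStats(m)
    for i in range(1,n):
        if st[i,4]<400: continue
        mm=(l==i).astype(np.uint8)
        cnt=max(cv2.findContours(mm,cv2.RETR_EXTERNAL,cv2.CHAIN_APPROX_NONE)[0],key=cv2.contourArea).reshape(-1,2)
        Q=px2plane(d,cnt,zl)[:,:2].astype(np.float32)
        (cx,cy),(w,h),a=cv2.minAreaRect(Q)
        if h>w: w,h,a=h,w,a+90
        print(color,ce[i].round(),'zmed',np.median(Z[l==i]).round(1),'c',round(cx,1),round(cy,1),'size',round(w,1),round(h,1),'yaw',round((a+90)%180-90,1))
E
python3 -c "
from h import *; d=snap('wrist'); blob(d,'red',52);blob(d,'red',36);go(614,-228.5,100,29)"
```

```text
red [223. 149.] zmed 50.8 c 616.9 -230.3 size 107.1 55.7 yaw 29.0
red [344. 318.] zmed 34.8 c 514.8 -446.4 size 55.9 46.5 yaw -7.3
at [ 611.9 -264.9  182.8] yaw 29.0 w 85.4 t 1.65 q7 -0.69
JOG [ 19.6 -30.9  82.8] [0.  0.1 0. ]
```

```bash
python3 -c "
from h import *; go(616,-230,20,29)"
```

```text
at [ 611.9 -264.9  182.8] yaw 29.0 w 85.4 t 1.65 q7 -0.69
JOG [ 20.7 -28.6 162.8] [0.  0.1 0. ]
```

```bash
python3 -m jog '20.5 -28.5 60 0 0 0 1;20.5 -28.5 90 0 0 0 1;20.5 -28.5 110 0 0 0 1;20.5 -28.5 130 0 0 0 1;20.5 -28.5 150 0 0 0 1;20.5 -28.5 162 0 0 0 1;20.5 -28.5 162 0 0 0 1;20.5 -28.5 162 0 0 0 1'; python3 -m jog '0 0 0 0 0 0 -1;0 0 0 0 0 0 -1;0 0 0 0 0 0 -1;0 0 0 0 0 0 -1;0 0 0 0 0 0 -1;0 0 0 0 0 0 -1'; python3 -c "
from h import *; d=snap('wrist','w2.png'); go(616,-230,20,29)"
```

```text
clock: 2.65
eef_pos: [617.9, -228.1, 21.4]
tool_rot: [3.141, -0.001, 0.51]
force: [0.3, 0.3, -0.6]
width: 85.5
clock: 3.4
eef_pos: [617.2, -227.9, 20.7]
tool_rot: [-3.142, 0.0, 0.51]
force: [0.2, 0.6, -0.7]
width: 0.0
at [ 617.2 -227.9   20.7] yaw 29.2 w 0.0 t 3.45 q7 -0.75
JOG [-2.1  1.3  0.7] [-0.   0.   0.2]
```

View pics/w2.png

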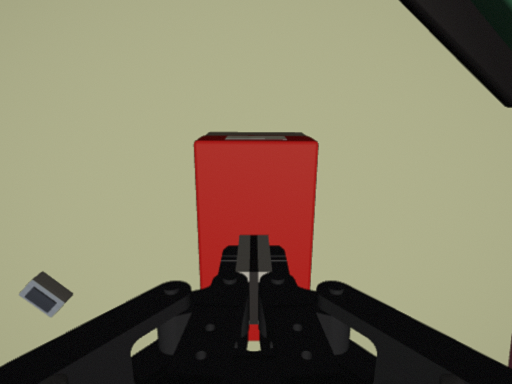

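Picture: the fingers are shut at (255,240), above the middle of the red lid (which spans columns 195–317, rows 135–340), not around it. The carton hasn't moved. I'll check the heights against depth.

```bash
python3 -c "
from h import *; d=snap('wrist')
print(pxdepth(d,[(220,180),(290,180),(100,100),(254,238),(254,250),(254,260),(254,300),(250,335)]).round(1))
print(d['z_map'][[180,100,238,260,300],[220,100,254,254,254]])
print(d['st'])
t=snap('top','t2.png');s=snap('side','s2.png')
for n,x in(('top',t),('side',s)):
    im=cv2.cvtColor(x['image'],cv2.COLOR_RGB2BGR)
    im=im[80:260,240:460] if n=='top' else im[60:240,220:440]
    cv2.imwrite('pics/%s2c.png'%n,cv2.resize(im,None,fx=3,fy=3))
"
```

```text
[[ 6.400e+02 -1.988e+02  5.170e+01]
 [ 6.560e+02 -2.276e+02  5.130e+01]
 [ 6.347e+02 -1.162e+02 -5.000e-01]
 [ 6.276e+02 -2.240e+02  6.630e+01]
 [ 6.276e+02 -2.240e+02  7.830e+01]
 [ 6.271e+02 -2.242e+02  8.600e+01]
 [ 6.173e+02 -2.297e+02  9.560e+01]
 [ 5.714e+02 -2.530e+02  5.160e+01]]
[153.60696 193.865   146.00868 127.26249 121.13012]
{'clock': 3.45, 'qpos': array([ 0.30954429,  0.8447085 ,  0.00257647,  1.62038525, -0.0030805 ,
        0.67653879, -0.74724174]), 'qd': array([ 2.08602582e-03,  7.48297110e-04,  8.75932203e-04,  9.78506341e-04,
        3.58830295e-04, -5.14613571e-04, -9.22372061e-05]), 'tau': array([-2.57329666e-03, -6.15269995e+01,  9.40580741e-01, -1.44560704e+01,
        8.29709228e-03,  1.74893026e-03, -1.12677355e-05]), 'eef_pos': array([ 617.19837738, -227.87681341,   20.67390516]), 'tool_rot': array([-3.14156495e+00,  2.29649711e-05,  5.09897567e-01]), 'force': array([-0.11385785, -0.20644941,  0.44048127]), 'torque': array([-0.00043666,  0.02274904,  0.02255086]), 'width': 0.026158524484956466}
```

View pics/side2c.png

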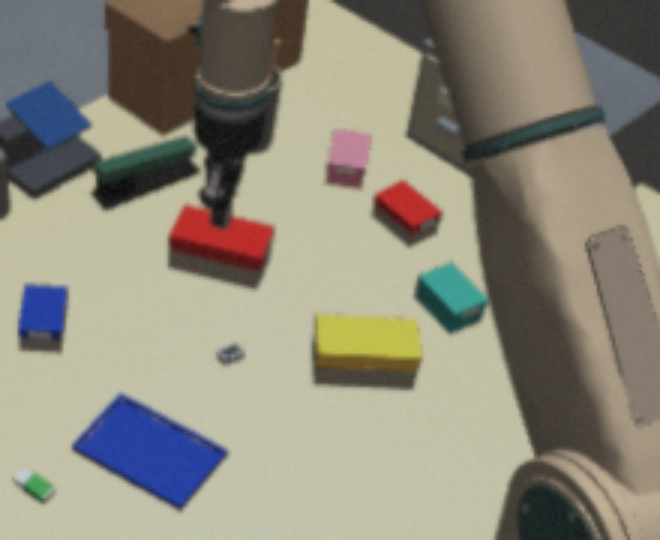

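```bash
python3 -c "
from h import *; d=snap('wrist')
T=np.linalg.inv(tool_T(d['st']))
for r in range(226,300,4):
    P=pxdepth(d,[(254,r)]); print(r,P.round(1),(P@T[:3,:3].T+T[:3,3]).round(1))
im=cv2.cvtColor(d['image'],cv2.COLOR_RGB2BGR)[200:360,160:350]
cv2.imwrite('pics/w3c.png',cv2.resize(im,None,fx=3.5,fy=3.5))
h=np.linalg.inv(d['hand_eye']);p=h[:3,3];print('TCP px',K(d)@(p/p[2]))
"
```

```text
226 [[ 627.5 -224.1   51.3]] [[ 10.7   1.7 -30.6]]
230 [[ 625.5 -225.3   50.8]] [[  8.4   1.7 -30.1]]
234 [[ 623.2 -226.6   49.6]] [[  5.8   1.7 -28.9]]
238 [[ 627.6 -224.    66.1]] [[ 10.9   1.7 -45.4]]
242 [[ 627.6 -224.1   70.3]] [[ 10.9   1.7 -49.5]]
246 [[ 627.9 -223.9   75. ]] [[ 11.2   1.7 -54.3]]
250 [[ 627.8 -223.9   78.8]] [[ 11.2   1.7 -58. ]]
254 [[ 627.3 -224.2   81.2]] [[ 10.6   1.7 -60.5]]
258 [[ 627.5 -224.1   85.1]] [[ 10.8   1.7 -64.4]]
262 [[ 628.1 -223.7   89.6]] [[ 11.5   1.7 -68.8]]
266 [[ 627.5 -224.    91.5]] [[ 10.8   1.7 -70.8]]
270 [[ 627.9 -223.8   95.2]] [[ 11.3   1.7 -74.5]]
274 [[ 627.  -224.3   96.3]] [[ 10.3   1.7 -75.6]]
278 [[ 625.3 -225.3   95.6]] [[  8.3   1.7 -74.9]]
282 [[ 624.6 -225.7   96.9]] [[  7.4   1.7 -76.2]]
286 [[ 622.5 -226.9   95.7]] [[  5.    1.7 -75. ]]
290 [[ 621.3 -227.5   96.3]] [[  3.7   1.7 -75.6]]
294 [[ 619.2 -228.7   95.1]] [[  1.3   1.7 -74.4]]
298 [[ 618.3 -229.2   96. ]] [[  0.2   1.7 -75.3]]
TCP px [250.94550535 223.68437258   1.        ]
```

View pics/w3c.png

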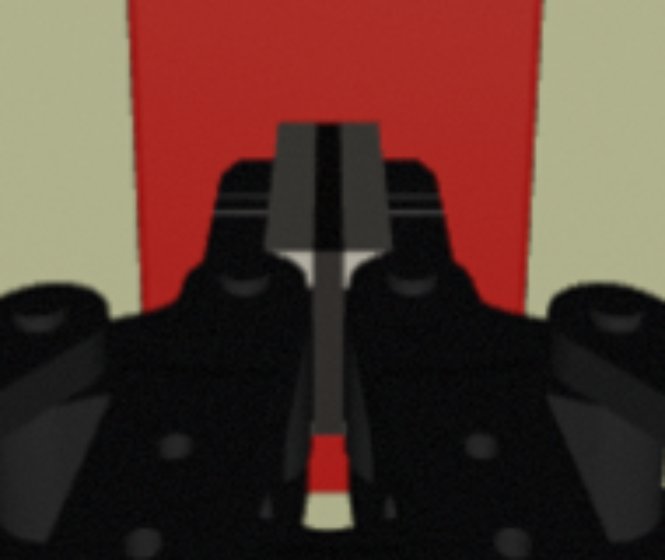

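Depth puts the shut fingertips about 43 mm behind the reported TCP (finger end at z≈63, reported 20.7). That disagrees with the stated tool frame, so I'll open, rise a little and map the gripper's true geometry before going on.

```bash
python3 -m jog '0 0 -40 0 0 0 -1;0 0 -40 0 0 0 -1;0 0 -40 0 0 0 -1'; cat > fing.py <<'E'
from h import *
import sys
d=snap('wrist')
T=np.linalg.inv(tool_T(d['st']))
yy,xx=np.mgrid[0:384,0:512]
P=pxdepth(d,np.c_[xx.ravel(),yy.ravel()]);Q=P@T[:3,:3].T+T[:3,3]
print(d['st']['eef_pos'].round(1),d['st']['width'])
g=(P[:,2]>d['st']['eef_pos'][2]-10)&(P[:,2]>58)&(d['z_map'].ravel()>0)
print('n',g.sum(),'max tool z',np.percentile(Q[g,2],[99.9,99,95,50,5]).round(1))
G=g.reshape(384,512);Z=Q[:,2].reshape(384,512);X=Q[:,0].reshape(384,512);Y=Q[:,1].reshape(384,512)
for r in range(228,384,12):
    print(r,' '.join('%4d'%Z[r,c] if G[r,c] else '   .' for c in range(60,450,16)))
E
python3 fing.py; python3 -m jog '0 0 0 0 0 0 1;0 0 0 0 0 0 1;0 0 0 0 0 0 1;0 0 0 0 0 0 1;0 0 0 0 0 0 1'; python3 fing.py; python3 -c "
from h import *
snap('wrist','w4.png')
s=snap('side')
im=cv2.cvtColor(s['image'],cv2.COLOR_RGB2BGR)[60:190,240:370]
cv2.imwrite('pics/s4.png',cv2.resize(im,None,fx=4,fy=4))"
```

```text
clock: 4.03
eef_pos: [617.0, -227.8, 60.6]
tool_rot: [-3.141, 0.0, 0.51]
force: [-1.0, 0.5, -1.0]
width: -0.1
[ 617.  -227.8   60.6] -0.09639271940702468
n 39478 max tool z [ -43.6  -50.7  -74.1 -109.  -125.1]
228    .    .    .    .    .    .    .    .    .    .    .    .    .    .    .    .    .    .    .    .    .    .    .    .    .
240    .    .    .    .    .    .    .    .    .    .    .    .  -48  -47    .    .    .    .    .    .    .    .    .    .    .
252    .    .    .    .    .    .    .    .    .    .    .  -52  -60  -59  -52    .    .    .    .    .    .    .    .    .    .
264    .    .    .    .    .    .    .    .    .    .  -63  -70  -69  -69  -61    .    .    .    .    .    .    .    .    .    .
276    .    .    .    .    .    .    .    .    .    .  -80  -82  -74  -80  -82    .    .    .    .    .    .    .    .    .    .
288    .    .    .    .    .    .  -87  -89  -87  -80  -87  -87  -75  -88  -88  -78  -86  -90  -87    .    .    .    .    .    .
300    .    .    .    .    .  -94  -93  -93  -90  -94  -94  -94  -74  -94  -93  -94  -88  -93  -93  -93    .    .   
[... 1969 characters left out ...]
    .    .    .    .    .  -71  -84 -100 -100 -100  -99
324  -97 -104 -105 -109 -111    .    .    .    .    .    .    .    .    .    .    .    .    .    .    . -110 -110 -104 -104 -101
336 -102 -108 -115 -115 -115 -115    .    .    .    .    .    .    .    .    .    .    .    .    . -116 -115 -115 -115 -109 -102
348 -103 -113 -119 -119 -118 -118    .    .    . -111 -111 -110    .    . -111 -111    .    .    . -119 -119 -119 -120 -117 -102
360 -103 -102 -122 -122 -123 -124 -123    . -116 -116 -115 -116 -116 -116 -116 -116 -116 -115 -122 -122 -123 -122 -122 -114 -102
372 -103 -101 -125 -125 -125 -125 -126 -120 -120 -120 -120 -119 -119 -119 -119 -119 -119 -119 -125 -124 -124 -125 -125 -102 -103
```

View pics/s4.png

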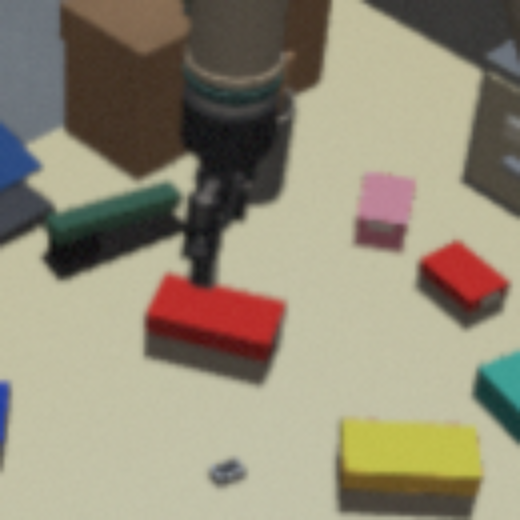

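View pics/w4.png

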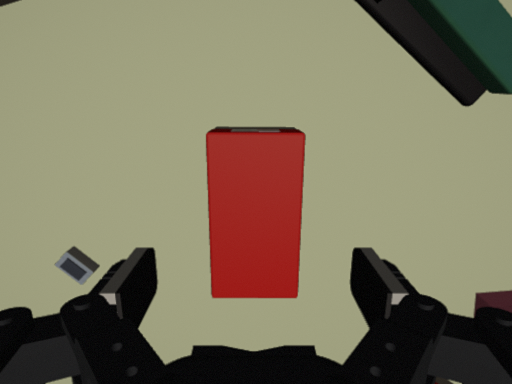

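The gripper body reads at −116 and the open tips at −52, so the whole gripper sits about 43 mm behind the reported TCP. I'll command z 43 mm lower than the wanted tip height. From the picture, the open jaws at columns 155 and 352 straddle the red lid (208–304), so x and y are fine.

```bash
python3 -c "
from h import *; d=snap('wrist'); blob(d,'red',52); go(616,-230,-23,29)"
```

```text
red [255. 212.] zmed 50.8 c 617.2 -230.4 size 107.9 56.4 yaw 29.0
at [ 617.3 -227.9   60.8] yaw 29.2 w 85.2 t 4.9 q7 -0.75
JOG [-2.1  1.3 83.8] [ 0.  -0.   0.2]
```

```bash
python3 -m jog '-1.5 1.5 20 0 0 0 1;-1.5 1.5 35 0 0 0 1;-1.5 1.5 50 0 0 0 1;-1.5 1.5 60 0 0 0 1;-1.5 1.5 70 0 0 0 1;-1.5 1.5 78 0 0 0 1;-1.5 1.5 84 0 0 0 1;-1.5 1.5 84 0 0 0 1'; python3 -m jog '0 0 0 0 0 0 -1;0 0 0 0 0 0 -1;0 0 0 0 0 0 -1;0 0 0 0 0 0 -1;0 0 0 0 0 0 -1;0 0 0 0 0 0 -1'; python3 -c "
from h import *; d=snap('wrist','w5.png'); go(616,-230,130,29)"
```

```text
clock: 5.9
eef_pos: [616.4, -229.8, -23.6]
tool_rot: [-3.141, 0.0, 0.51]
force: [-0.5, 0.7, -0.1]
width: 85.6
clock: 6.65
eef_pos: [617.2, -230.1, -22.6]
tool_rot: [3.141, -0.001, 0.51]
force: [-0.5, -0.5, 6.4]
width: 57.1
at [ 617.2 -230.1  -22.6] yaw 29.2 w 57.3 t 6.7 q7 -0.75
JOG [  -0.9   -0.5 -152.6] [ 0.  -0.   0.2]
```

View pics/w5.png

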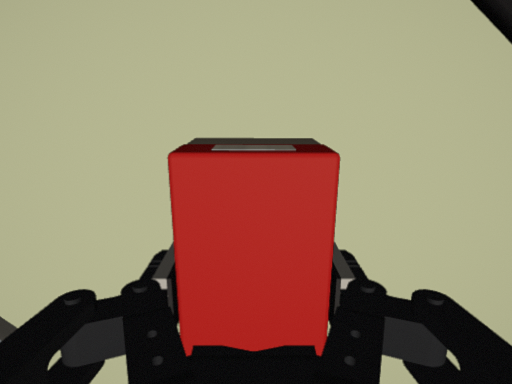

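```bash
python3 -m jog '0 0 -20 0 0 0 -1;0 0 -60 0 0 0 -1;0 0 -110 0 0 0 -1;0 0 -150 0 0 0 -1;0 0 -150 0 0 0 -1;0 0 -150 0 0 0 -1'; python3 -c "
from h import *; go(400,240,130,7)
d=dict(np.load('d_top.npz'));
im=cv2.cvtColor(d['image'],cv2.COLOR_RGB2BGR)
a=cv2.resize(im[205:275,145:200],None,fx=7,fy=7,interpolation=cv2.INTER_CUBIC);b=cv2.resize(im[185:255,225:280],None,fx=7,fy=7,interpolation=cv2.INTER_CUBIC)
cv2.imwrite('pics/trays.png',np.hstack([a,b]))"
```

```text
clock: 7.45
eef_pos: [615.5, -229.6, 126.2]
tool_rot: [-3.14, 0.001, 0.51]
force: [0.1, 0.2, -2.2]
width: 57.4
at [ 615.5 -229.6  126.2] yaw 29.2 w 57.4 t 7.45 q7 -0.74
JOG [  41.1 -515.    -3.2] [-0.1  0.1 22.2]
```

View pics/trays.png

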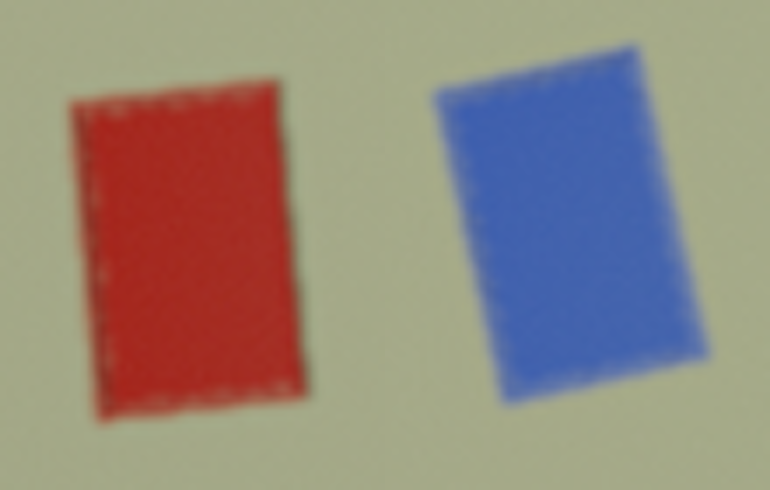

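Outer tray corners in the crop are (70,100), (280,80), (308,398), (100,420) for red and (434,90), (636,45), (709,357), (504,405) for blue.

```bash
cat > trays.py <<'E'
from h import *
d=dict(np.load('d_top.npz')); d.pop('hand_eye',None)
for n,c,o in (('red',[(70,100),(280,80),(308,398),(100,420)],(145,205)),('blue',[(49,90),(251,45),(324,357),(119,405)],(225,185))):
    uv=(np.array(c)+.5)/7-.5+np.array(o)
    P=px2plane(d,uv,10)[:,:2]; L=(P[0]+P[1]-P[2]-P[3])/2; W=(P[0]+P[3]-P[1]-P[2])/2
    print(n,P.mean(0).round(1),np.linalg.norm(L).round(1),np.linalg.norm(W).round(1),np.degrees(np.arctan2(L[1],L[0])).round(1),np.degrees(np.arctan2(-W[0],W[1])).round(1))
E
python3 trays.py; python3 -c "
from h import *; go(388,252,130,6.5)"
```

```text
red [388.4 252.4] 132.3 87.7 7.0 6.2
blue [458.7  22.1] 133.4 86.6 13.4 13.3
at [ 615.5 -229.6  126.2] yaw 29.2 w 57.4 t 7.45 q7 -0.74
JOG [  36.5 -531.4   -3.2] [-0.1  0.1 22.7]
```

```bash
python3 -m jog '5 -60 0 0 0 3 -1;9 -120 0 0 0 6 -1;13 -180 0 0 0 9 -1;17 -240 0 0 0 12 -1;21 -300 0 0 0 15 -1;25 -360 0 0 0 18 -1;29 -420 0 0 0 20 -1;33 -480 0 0 0 22.7 -1'; python3 -m jog '3 -20 0 0 0 0 -1;0 0 0 0 0 0 -1;0 0 0 0 0 0 -1' ; python3 -c "
from h import *; go(389,252,130,6.5)"
```

```text
clock: 8.45
eef_pos: [409.0, 206.1, 125.5]
tool_rot: [3.14, 0.003, 0.112]
force: [1.3, 0.9, -2.5]
width: 57.4
clock: 8.82
eef_pos: [410.7, 201.8, 125.9]
tool_rot: [3.139, 0.003, 0.11]
force: [-0.2, 0.4, -1.1]
width: 57.1
at [410.7 201.8 125.9] yaw 6.3 w 57.1 t 8.825 q7 -1.84
JOG [-16.  -52.3  -4.2] [ 0.2  0.1 -0.2]
```

```bash
python3 -m jog '-8 -25 0 0 0 0 -1;-15 -52 0 0 0 0 -1;-15 -52 0 0 0 0 -1;-15 -52 0 0 0 0 -1;-15 -52 0 0 0 0 -1'; python3 -c "
from h import *; snap('wrist','w6.png');go(389,252,130,6.5)"
```

```text
clock: 9.45
eef_pos: [390.8, 253.7, 126.6]
tool_rot: [3.141, 0.0, 0.111]
force: [0.2, -0.1, -2.9]
width: 57.2
at [390.8 253.9 126.7] yaw 6.4 w 57.4 t 9.5 q7 -1.95
JOG [-2.   1.7 -3.3] [ 0.   0.  -0.1]
```

View pics/w6.png

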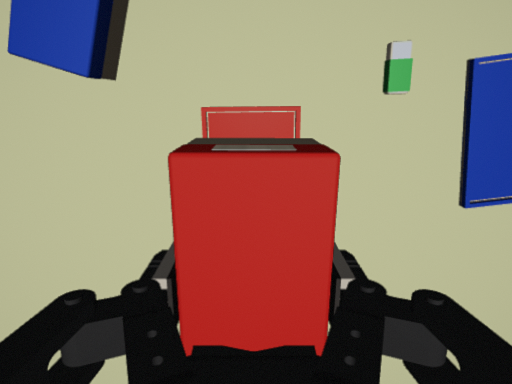

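The wrist view over the red tray shows its far rim corners at (202,107) and (300,106). The held lid's front corners are at (170,153) and (339,153).

```bash
python3 -c "
from h import *; d=snap('wrist')
P=px2plane(d,[(202,107),(300,106.5)],10)[:,:2]; v=P[0]-P[1]; print(np.linalg.norm(v)); u=v/np.linalg.norm(v); print('yaw',np.degrees(np.arctan2(-u[0],u[1]))); ax=np.array([u[1],-u[0]]); print('tray c',P.mean(0)-67*ax)
q=pxdepth(d,[(180,165),(330,165)]);print(q); z=q[:,2].mean()
P=px2plane(d,[(170,154),(338.5,154)],z)[:,:2]; v=P[0]-P[1]; print(np.linalg.norm(v)); u=v/np.linalg.norm(v); ax=np.array([u[1],-u[0]]); print('yaw',np.degrees(np.arctan2(-u[0],u[1])),'carton c',P.mean(0)-55*ax)
print(d['st']['eef_pos'])
"
```

```text
85.89222048630069
yaw 6.676091612145005
tray c [388.32352422 254.05008791]
[[437.83850936 282.54791053 199.39922759]
 [443.52397497 232.96978635 200.08834158]]
55.512632735307314
yaw 6.387272052695521 carton c [389.6555985  252.21990385]
[390.79390744 253.90484539 126.65117218]
```

```bash
python3 -m jog '-1 -1.5 30 0 0 0 -1;-1 -1.5 65 0 0 0 -1;-1 -1.5 95 0 0 0 -1;-1 -1.5 115 0 0 0 -1;-1 -1.5 127 0 0 0 -1;-1 -1.5 133 0 0 0 -1;-1 -1.5 137 0 0 0 -1;-1 -1.5 140 0 0 0 -1';python3 -m jog '0 0 1 0 0 0 -1;0 0 2 0 0 0 -1;0 0 2 0 0 0 -1'; python3 -c "
from h import *; d=snap('wrist');print(pxdepth(d,[(180,165),(330,165)]));go(389,252,-16,6.5)"
```

```text
clock: 10.55
eef_pos: [389.7, 256.7, -12.9]
tool_rot: [-3.141, -0.001, 0.114]
force: [-0.4, 0.6, -2.3]
width: 57.1
clock: 10.92
eef_pos: [389.4, 256.7, -15.0]
tool_rot: [-3.141, -0.001, 0.114]
force: [0.2, 0.4, -2.0]
width: 57.1
[[436.2615034  285.42416017  57.44562613]
 [442.07216096 235.7113541   58.09627959]]
at [389.4 256.7 -15.1] yaw 6.5 w 57.1 t 10.975 q7 -1.75
JOG [-0.9  4.6  0.9] [-0. -0.  0.]
```

```bash
python3 -m jog '0 1.5 1 0 0 0 -1;0 1.5 2 0 0 0 -1;0 1.5 2 0 0 0 -1'; python3 -m jog '0 0 0.7 0 0 0 -1;0 0 1 0 0 0 -1'
```

```text
clock: 11.35
eef_pos: [389.4, 255.1, -17.3]
tool_rot: [3.142, -0.0, 0.114]
force: [0.7, 1.0, -2.7]
width: 57.4
clock: 11.6
eef_pos: [389.3, 255.0, -18.3]
tool_rot: [-3.142, 0.0, 0.114]
force: [-0.8, -0.3, -0.8]
width: 57.2
```

```bash
python3 -m jog '0 0 0 0 0 0 1;0 0 0 0 0 0 1;0 0 0 0 0 0 1;0 0 0 0 0 0 1;0 0 -40 0 0 0 1;0 0 -90 0 0 0 1;0 0 -130 0 0 0 1;0 0 -150 0 0 0 1'; python3 -m jog '0 0 0 0 0 0 1;0 0 0 0 0 0 1'; python3 -c "
from h import *; d=snap('wrist','w7.png');blob(d,'red',56);blob(d,'red',5);go(520,398,130,-10.3)"
```

```text
clock: 12.6
eef_pos: [390.1, 255.5, 133.9]
tool_rot: [-3.14, -0.003, 0.114]
force: [-0.1, 0.1, -0.6]
width: 85.3
clock: 12.85
eef_pos: [388.7, 254.8, 131.0]
tool_rot: [3.141, 0.001, 0.114]
force: [0.1, -0.9, -0.5]
width: 85.7
red [253. 184.] zmed 54.8 c 389.9 253.7 size 108.0 57.3 yaw 6.4
red [225. 150.] zmed 8.9 c 388.1 256.2 size 134.1 83.5 yaw 6.9
red [297. 175.] zmed 8.8 c 392.8 213.9 size 134.4 9.2 yaw 5.6
red [239. 140.] zmed 3.2 c 389.5 254.5 size 121.2 75.7 yaw 6.8
at [388.6 254.6 130.8] yaw 6.5 w 85.4 t 12.9 q7 -1.76
JOG [ 146.9 -127.6    0.4] [ 0.1  0.1 16.8]
```

View pics/w7.png

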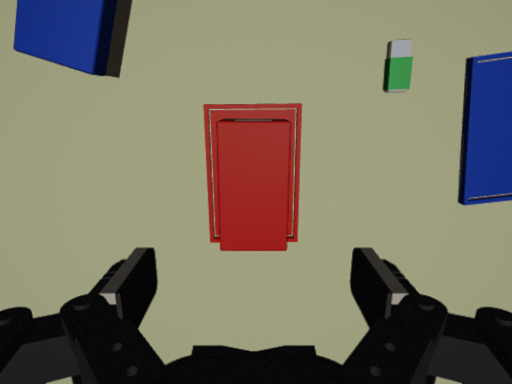

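The red long carton sits in the red tray at (389.9, 253.7) against the tray at about (389.5, 254.5), square to within a degree. Blue long is next.

```bash
python3 -m jog '40 -35 0 0 0 5 1;80 -70 0 0 0 10 1;115 -105 0 0 0 14 1;138 -124 0 0 0 16.8 1;138 -124 0 0 0 16.8 1;138 -124 0 0 0 16.8 1;138 -124 0 0 0 16.8 1'; python3 -c "
from h import *; d=snap('wrist','w8.png');blob(d,'blue',52);go(520,398,-23,-10.3)"
```

```text
clock: 13.78
eef_pos: [511.7, 392.7, 131.3]
tool_rot: [3.141, 0.001, -0.18]
force: [0.2, 0.3, 0.3]
width: 85.2
blue [239. 174.] zmed 50.9 c 522.8 401.1 size 107.6 56.3 yaw -10.3
at [511.9 392.9 131.6] yaw -10.3 w 85.6 t 13.825 q7 -2.1
JOG [  7.2  -6.5 154.6] [ 0.  0. -0.]
```

View pics/w8.png

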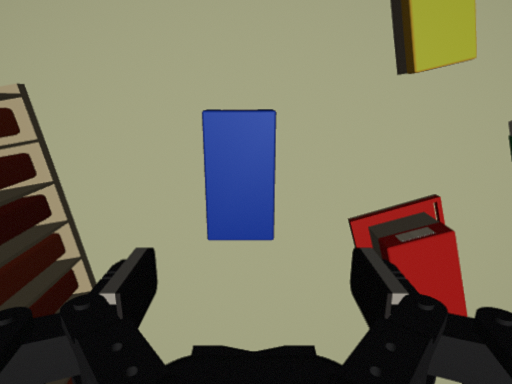

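```bash
python3 -m jog '8.5 -8.5 40 0 0 0 1;8.5 -8.5 75 0 0 0 1;8.5 -8.5 100 0 0 0 1;8.5 -8.5 120 0 0 0 1;8.5 -8.5 137 0 0 0 1;8.5 -8.5 148 0 0 0 1;8.5 -8.5 154 0 0 0 1;8.5 -8.5 154 0 0 0 1'; python3 -m jog '0 0 0 0 0 0 -1;0 0 0 0 0 0 -1;0 0 0 0 0 0 -1;0 0 0 0 0 0 -1;0 0 0 0 0 0 -1;0 0 -40 0 0 0 -1;0 0 -90 0 0 0 -1;0 0 -150 0 0 0 -1'; python3 -m jog '0 0 0 0 0 0 -1;0 0 0 0 0 0 -1'; python3 -c "
from h import *; go(459,22,131,13.4)"
```

```text
clock: 14.82
eef_pos: [522.4, 400.7, -22.3]
tool_rot: [-3.142, -0.0, -0.18]
force: [-0.5, -0.2, 0.3]
width: 85.3
clock: 15.82
eef_pos: [520.7, 399.8, 127.5]
tool_rot: [3.139, 0.003, -0.18]
force: [0.2, 1.2, -2.5]
width: 56.9
clock: 16.08
eef_pos: [521.0, 400.3, 126.7]
tool_rot: [3.14, 0.002, -0.179]
force: [-0.7, 0.1, -2.6]
width: 57.2
at [521.  400.3 126.7] yaw -10.3 w 57.2 t 16.075 q7 -2.1
JOG [  6.5 383.3  -3.8] [  0.    0.1 -23.7]
```

```bash
python3 -m jog '1 55 0 0 0 -4 -1;2 115 0 0 0 -8 -1;3 175 0 0 0 -12 -1;4 235 0 0 0 -16 -1;5 295 0 0 0 -20 -1;6 345 0 0 0 -23 -1;6.5 383 0 0 0 -23.7 -1;6.5 383 0 0 0 -23.7 -1'; python3 -m jog '0 0 0 0 0 0 -1;0 0 0 0 0 0 -1;0 0 0 0 0 0 -1'; python3 -c "
from h import *; snap('wrist','w9.png');go(459,22,131,13.4)"
```

```text
clock: 17.08
eef_pos: [457.8, 19.1, 126.3]
tool_rot: [3.141, 0.005, 0.228]
force: [-0.2, 0.1, -2.0]
width: 57.2
clock: 17.45
eef_pos: [460.2, 23.7, 127.4]
tool_rot: [-3.141, 0.0, 0.236]
force: [-0.8, -0.4, -2.0]
width: 57.1
at [460.3  23.6 127.5] yaw 13.5 w 56.8 t 17.5 q7 -1.16
JOG [-1.6  1.3 -3.5] [-0.   0.   0.1]
```

View pics/w9.png

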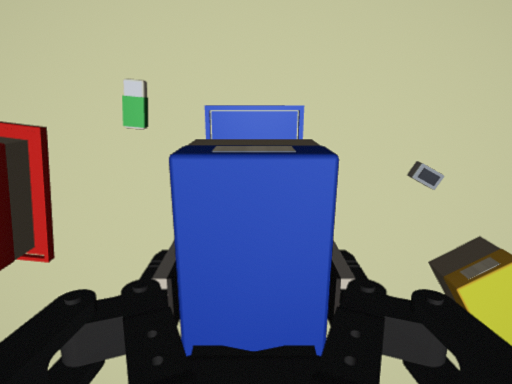

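The blue tray's far rim corners are at (205.5,106.5) and (303.5,106.5), and the held blue lid's front corners at (171,155) and (337,155).

```bash
python3 -c "
from h import *; d=snap('wrist')
P=px2plane(d,[(205,106.5),(304,106.5)],10)[:,:2]; v=P[0]-P[1]; print(np.linalg.norm(v)); u=v/np.linalg.norm(v); print('yaw',np.degrees(np.arctan2(-u[0],u[1]))); ax=np.array([u[1],-u[0]]); print('tray c',P.mean(0)-67*ax)
q=pxdepth(d,[(180,168),(330,168)]);print(q); z=q[:,2].mean()
P=px2plane(d,[(171,155),(337.5,155)],z)[:,:2]; v=P[0]-P[1]; print(np.linalg.norm(v)); u=v/np.linalg.norm(v); ax=np.array([u[1],-u[0]]); print('yaw',np.degrees(np.arctan2(-u[0],u[1])),'carton c',P.mean(0)-55*ax)
print(d['st']['eef_pos'])
"
```

```text
86.99703751164104
yaw 13.520267263888433
tray c [458.45025556  20.81935034]
[[501.87011702  57.84195312 198.69131276]
 [513.8841555    8.52590818 199.40124208]]
55.697476627383736
yaw 13.525384474207442 carton c [458.66179109  21.52482318]
[460.27078741  23.62901617 127.51763229]
```

```bash
python3 -m jog '0 0 30 0 0 0 -1;0 0 65 0 0 0 -1;0 0 95 0 0 0 -1;0 0 115 0 0 0 -1;0 0 127 0 0 0 -1;0 0 134 0 0 0 -1;0 0 139 0 0 0 -1;0 0 142 0 0 0 -1';python3 -m jog '0 0 1 0 0 0 -1;0 0 2 0 0 0 -1;0 0 2 0 0 0 -1'; python3 -c "
from h import *; d=snap('wrist');print(pxdepth(d,[(180,165),(330,165)]));go(460,23,-18,13.5)"
```

```text
clock: 18.55
eef_pos: [460.8, 22.7, -14.1]
tool_rot: [3.141, -0.001, 0.234]
force: [0.3, 0.3, -1.6]
width: 57.2
clock: 18.92
eef_pos: [460.5, 22.8, -16.1]
tool_rot: [3.141, -0.0, 0.234]
force: [0.0, -0.3, -2.6]
width: 57.4
[[503.39602193  56.85697565  56.32225691]
 [514.95348066   7.82032278  55.61206633]]
at [460.4  22.7 -16.1] yaw 13.4 w 57.2 t 18.975 q7 -0.91
JOG [-0.4 -0.4  1.9] [ 0.  -0.  -0.1]
```

```bash
python3 -m jog '0 0 1 0 0 0 -1;0 0 1.5 0 0 0 -1;0 0 1.5 0 0 0 -1'; python3 -m jog '0 0 0 0 0 0 1;0 0 0 0 0 0 1;0 0 0 0 0 0 1;0 0 0 0 0 0 1;0 0 -40 0 0 0 1;0 0 -90 0 0 0 1;0 0 -130 0 0 0 1;0 0 -150 0 0 0 1'; python3 -m jog '0 0 0 0 0 0 1;0 0 0 0 0 0 1'; python3 -c "
from h import *; d=snap('wrist','w10.png');blob(d,'blue',56);blob(d,'blue',5);go(663,-8,120,-45.1)"
```

```text
clock: 19.35
eef_pos: [460.4, 22.7, -17.3]
tool_rot: [-3.141, -0.001, 0.234]
force: [-1.4, 0.4, 5.8]
width: 56.9
clock: 20.35
eef_pos: [461.1, 22.8, 134.2]
tool_rot: [3.141, -0.003, 0.234]
force: [0.7, 0.5, -0.4]
width: 85.3
clock: 20.6
eef_pos: [459.6, 22.9, 131.5]
tool_rot: [-3.141, 0.001, 0.234]
force: [-1.0, -0.2, 0.0]
width: 85.3
blue [254. 185.] zmed 54.8 c 460.4 21.2 size 107.4 57.2 yaw 13.4
blue [277. 147.] zmed 8.9 c 458.7 21.5 size 133.8 87.3 yaw 13.5
blue [238. 141.] zmed 3.2 c 460.3 22.1 size 121.6 76.2 yaw 13.5
at [459.4  22.8 131.3] yaw 13.4 w 85.4 t 20.65 q7 -1.03
JOG [190.9  77.2  10.9] [ 0.   0.1 58.5]
```

View pics/w10.png

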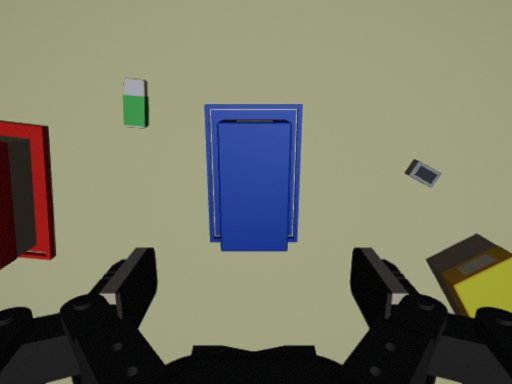

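The blue long carton is centred in its tray to about 2 mm and square. Next is blue short.

```bash
python3 -m jog '27 11 0 0 0 9 1;54 22 0 0 0 18 1;81 33 0 0 0 27 1;108 44 0 0 0 36 1;135 55 0 0 0 45 1;165 66 0 0 0 54 1;182 74 0 0 0 58.5 1;182 74 0 0 0 58.5 1'; python3 -m jog '0 0 0 0 0 0 1;0 0 0 0 0 0 1;0 0 0 0 0 0 1'; python3 -c "
from h import *; d=snap('wrist','w11.png');blob(d,'blue',36);go(663,-8,-33,-45.1)"
```

```text
clock: 21.65
eef_pos: [654.4, -7.8, 130.1]
tool_rot: [3.139, 0.001, -0.786]
force: [-0.3, -1.2, -0.3]
width: 85.2
clock: 22.02
eef_pos: [654.1, -6.8, 132.4]
tool_rot: [-3.141, 0.0, -0.787]
force: [-0.4, -0.7, 1.3]
width: 85.6
blue [244. 171.] zmed 34.9 c 667.1 -8.8 size 68.0 46.3 yaw -45.1
at [654.2  -6.8 132.5] yaw -45.1 w 85.3 t 22.075 q7 -1.85
JOG [  7.   -5.3 165.5] [-0.  0.  0.]
```

View pics/w11.png

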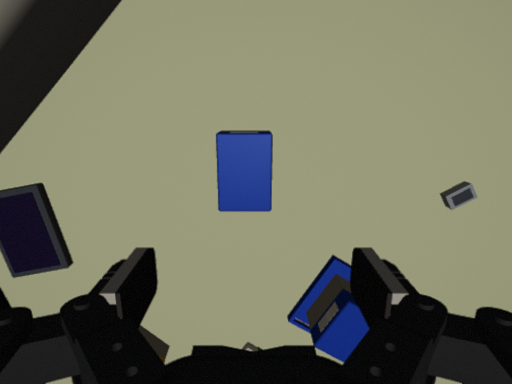

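```bash
python3 -m jog '10 -7.5 40 0 0 0 1;10 -7.5 75 0 0 0 1;10 -7.5 105 0 0 0 1;10 -7.5 128 0 0 0 1;10 -7.5 145 0 0 0 1;10 -7.5 158 0 0 0 1;10 -7.5 164 0 0 0 1;10 -7.5 164 0 0 0 1'; python3 -m jog '0 0 0 0 0 0 -1;0 0 0 0 0 0 -1;0 0 0 0 0 0 -1;0 0 0 0 0 0 -1;0 0 0 0 0 0 -1;0 0 -40 0 0 0 -1;0 0 -90 0 0 0 -1;0 0 -150 0 0 0 -1'; python3 -m jog '0 0 -20 0 0 0 -1;0 0 -20 0 0 0 -1;0 0 -20 0 0 0 -1'; python3 -c "
from h import *; snap('wrist','w12.png');go(460,22,150,13.4)"
```

```text
clock: 23.08
eef_pos: [667.0, -8.9, -31.7]
tool_rot: [-3.141, -0.0, -0.787]
force: [-0.2, -0.4, -0.6]
width: 84.9
clock: 24.08
eef_pos: [665.6, -8.4, 118.3]
tool_rot: [3.14, 0.002, -0.787]
force: [1.0, 0.9, -0.2]
width: 46.6
clock: 24.45
eef_pos: [665.3, -8.1, 135.8]
tool_rot: [3.139, 0.003, -0.787]
force: [-0.1, -0.6, -1.8]
width: 47.2
at [665.2  -8.2 135.6] yaw -45.1 w 47.0 t 24.5 q7 -1.86
JOG [-166.4  124.   -13.5] [  0.    0.3 -58.5]
```

View pics/w12.png

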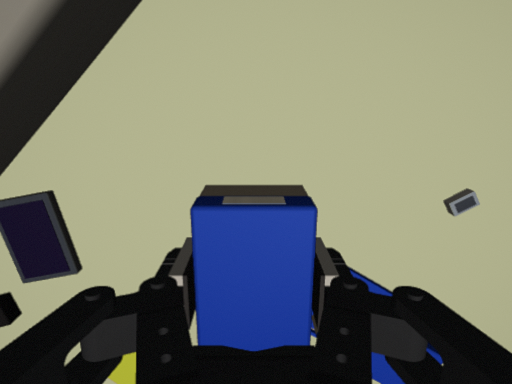

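Blue short is held, square between the jaws (lid columns 191–317, front edge row 203). Now over to the blue tray.

```bash
python3 -m jog '-24 18 0 0 0 -9 -1;-48 36 0 0 0 -18 -1;-72 54 0 0 0 -27 -1;-96 72 0 0 0 -36 -1;-120 90 0 0 0 -45 -1;-145 108 0 0 0 -54 -1;-166.5 124 0 0 0 -58.5 -1;-166.5 124 0 0 0 -58.5 -1'; python3 -m jog '0 0 0 0 0 0 -1;0 0 0 0 0 0 -1;0 0 0 0 0 0 -1'; cat > over.py <<'E'
from h import *
import sys
d=snap('wrist',sys.argv[1])
blob(d,sys.argv[2],56); q=pxdepth(d,[(220,225),(290,225)]); z=q[:,2].mean(); print('held z',z); blob(d,sys.argv[2],z)
print(d['st']['eef_pos'],np.degrees(d['st']['tool_rot'][2]))
E
python3 over.py w13.png blue
```

```text
clock: 25.5
eef_pos: [458.2, 22.0, 137.0]
tool_rot: [-3.14, 0.005, 0.235]
force: [0.6, 0.3, -1.7]
width: 46.8
clock: 25.88
eef_pos: [462.0, 21.3, 138.0]
tool_rot: [3.141, 0.0, 0.234]
force: [0.4, -0.2, -0.5]
width: 46.6
blue [251. 154.] zmed 54.8 c 489.0 27.9 size 57.3 48.7 yaw -76.6
held z 203.8189889379294
blue [253. 274.] zmed 203.8 c 463.7 20.4 size 64.1 47.2 yaw 13.4
[462.00459512  21.31174188 137.97338559] 13.400119596034262
```

View pics/w13.png

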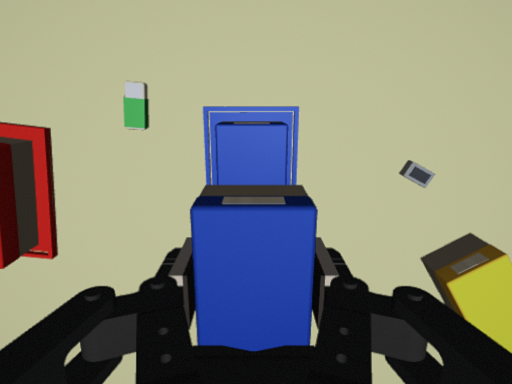

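```bash
cat > rel.py <<'E'
from h import *
import sys
# args: longfront uL,uR,v  shortfront uL,uR,v
a=[float(x) for x in sys.argv[1:7]]
d=snap('wrist'); z=np.median(pxdepth(d,[(220,225),(290,225),(250,240)])[:,2])
T=np.linalg.inv(tool_T(d['st']))
def f(uL,uR,v,z,h):
    P=px2plane(d,[(uL,v),(uR,v)],z); Q=P@T[:3,:3].T+T[:3,3]; m=Q.mean(0); return m-np.array([h,0,0]),np.linalg.norm(P[0]-P[1])
L=f(*a[:3],55.2,54); S=f(*a[3:],z,34); print('long tool',L,'short tool',S); print('move tool xy',(L[0]-S[0])[:2].round(1),'lid z',z,d['st']['eef_pos'])
E
python3 rel.py 216 287.5 123.5 192 316 203
python3 -c "
import cv2;im=cv2.imread('pics/w13.png')[95:235,170:340];cv2.imwrite('pics/w13c.png',cv2.resize(im,None,fx=4,fy=4,interpolation=cv2.INTER_CUBIC))"
```

```text
long tool (array([-1.55773659e+00,  7.07585490e-02,  8.28045471e+01]), np.float64(56.337253088996746)) short tool (array([ 1.67397429e-02,  1.59619857e+00, -6.51157117e+01]), np.float64(45.8436752937036))
move tool xy [-1.6 -1.5] lid z 203.12282116304897 [461.84513943  21.32993696 138.0101434 ]
```

View pics/w13c.png

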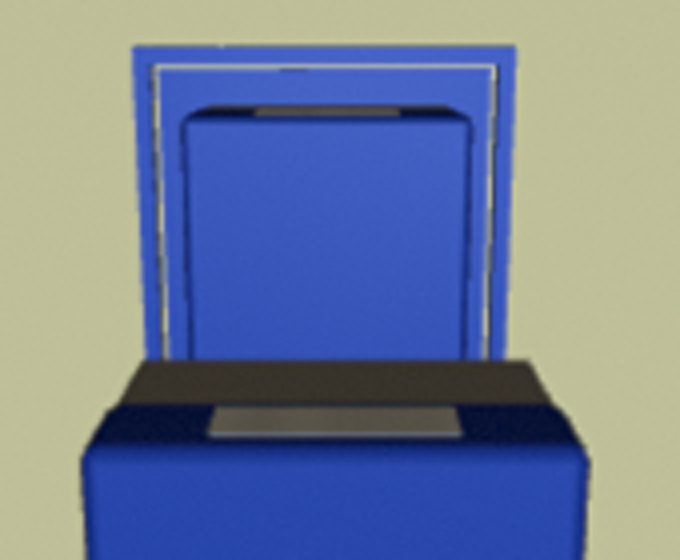

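```bash
python3 -m jog '-1.5 -1.5 30 0 0 0 -1;-1.5 -1.5 55 0 0 0 -1;-1.5 -1.5 78 0 0 0 -1;-1.5 -1.5 93 0 0 0 -1;-1.5 -1.5 101 0 0 0 -1;-1.5 -1.5 106 0 0 0 -1;-1.5 -1.5 109 0 0 0 -1;-1.5 -1.5 109 0 0 0 -1';python3 -m jog '0 0 0.7 0 0 0 -1;0 0 1.4 0 0 0 -1;0 0 1.4 0 0 0 -1'; python3 -c "
from h import *; d=snap('wrist');print(pxdepth(d,[(220,225),(290,225)]));go(460,22,26,13.5)"
```

```text
clock: 26.98
eef_pos: [459.9, 22.6, 29.4]
tool_rot: [3.142, -0.0, 0.234]
force: [-0.0, -1.4, -0.2]
width: 46.8
clock: 27.35
eef_pos: [459.7, 22.7, 27.9]
tool_rot: [3.142, -0.0, 0.234]
force: [0.1, 0.2, -1.4]
width: 47.4
[[481.44229985  39.45821163  92.30781274]
 [488.20072076  13.96654428  93.95868263]]
at [459.7  22.6  27.9] yaw 13.4 w 47.2 t 27.4 q7 -0.87
JOG [0.1 0.7 1.9] [ 0.  -0.  -0.1]
```

```bash
python3 -m jog '0 0 0.7 0 0 0 -1;0 0 1.4 0 0 0 -1;0 0 1.4 0 0 0 -1'; python3 -m jog '0 0 0.5 0 0 0 -1;0 0 0.5 0 0 0 -1'
```

```text
clock: 27.78
eef_pos: [459.6, 22.6, 26.3]
tool_rot: [-3.142, 0.0, 0.234]
force: [-0.3, -0.3, -0.1]
width: 47.0
clock: 28.02
eef_pos: [459.6, 22.6, 25.9]
tool_rot: [-3.142, 0.0, 0.234]
force: [-0.6, -0.6, -1.1]
width: 47.1
```

```bash
python3 -m jog '0 0 0.7 0 0 0 -1;0 0 0.7 0 0 0 -1'; python3 -c "
from h import *; d=snap('wrist');print(pxdepth(d,[(220,225),(290,225)])[:,2], d['st']['force'])"
```

```text
clock: 28.28
eef_pos: [459.7, 22.6, 25.2]
tool_rot: [-3.142, 0.0, 0.234]
force: [0.3, 0.3, -1.3]
width: 47.1
[90.76226754 91.60789929] [ 0.25116964  0.29837577 -1.3020889 ]
```

```bash
python3 -m jog '0 0 0.6 0 0 0 -1;0 0 0.6 0 0 0 -1'; python3 -m jog '0 0 0.6 0 0 0 -1;0 0 0.6 0 0 0 -1'
```

```text
clock: 28.58
eef_pos: [459.7, 22.6, 25.0]
tool_rot: [-3.141, -0.0, 0.234]
force: [-1.1, -0.1, 5.0]
width: 47.1
clock: 28.82
eef_pos: [459.7, 22.6, 25.0]
tool_rot: [-3.141, -0.001, 0.234]
force: [-2.0, 0.4, 11.9]
width: 47.3
```

Contact confirmed (z force up to 12 N, height stopped at 25.0). Releasing.

```bash
python3 -m jog '0 0 -1 0 0 0 1;0 0 -1 0 0 0 1;0 0 -1 0 0 0 1;0 0 -1 0 0 0 1;0 0 -30 0 0 0 1;0 0 -70 0 0 0 1;0 0 -110 0 0 0 1;0 0 -110 0 0 0 1'; python3 -m jog '0 0 0 0 0 0 1;0 0 0 0 0 0 1'; python3 -c "
from h import *; d=snap('wrist','w14.png');blob(d,'blue',92);blob(d,'blue',56);blob(d,'blue',5);go(517,-446,140,-7.1)"
```

```text
clock: 29.82
eef_pos: [461.8, 22.7, 136.2]
tool_rot: [3.141, -0.006, 0.235]
force: [1.2, 0.1, -0.5]
width: 85.3
clock: 30.08
eef_pos: [458.7, 22.6, 133.0]
tool_rot: [-3.141, 0.002, 0.234]
force: [-0.0, 0.9, -0.8]
width: 85.4
blue [254. 201.] zmed 90.8 c 459.2 20.9 size 68.5 47.3 yaw 13.4
blue [254. 135.] zmed 54.8 c 499.5 30.4 size 57.1 26.3 yaw -76.6
blue [210. 166.] zmed 8.9 c 450.3 57.9 size 133.7 18.2 yaw 11.0
blue [247. 117.] zmed 3.2 c 501.0 31.8 size 76.2 37.4 yaw -76.5
at [458.8  22.5 133. ] yaw 13.4 w 85.3 t 30.125 q7 -1.0
JOG [-52.1 469.3  -7. ] [ 0.   0.1 20.5]
```

View pics/w14.png

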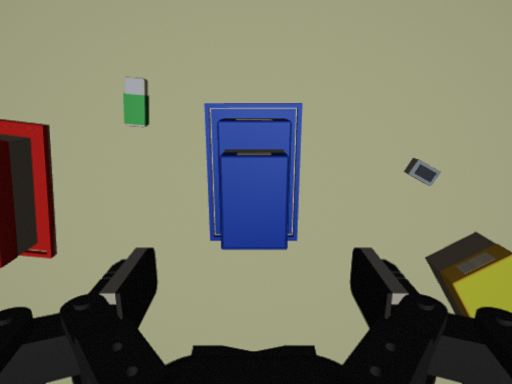

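Blue short is on blue long to within about 1.5 mm and square. Last is red short.

```bash
python3 -m jog '-6 58 0 0 0 3 1;-12 116 0 0 0 6 1;-18 175 0 0 0 9 1;-25 235 0 0 0 12 1;-32 295 0 0 0 15 1;-39 355 0 0 0 17 1;-46 410 0 0 0 19 1;-52 466 0 0 0 20.5 1'; python3 -m jog '0 0 0 0 0 0 1;0 0 0 0 0 0 1;0 0 0 0 0 0 1';python3 -c "
from h import *; d=snap('wrist','w15.png');blob(d,'red',36);go(518,-447,-32,-7.1)"
```

```text
clock: 31.12
eef_pos: [516.7, -444.2, 132.5]
tool_rot: [-3.14, 0.002, -0.125]
force: [1.3, -0.1, 0.5]
width: 85.1
clock: 31.5
eef_pos: [517.6, -440.7, 133.3]
tool_rot: [-3.14, 0.001, -0.122]
force: [0.0, 0.4, -0.2]
width: 85.1
red [262. 178.] zmed 34.8 c 520.3 -449.5 size 67.3 46.3 yaw -6.9
at [ 517.8 -440.8  133.7] yaw -7.0 w 85.2 t 31.55 q7 -0.65
JOG [  1.    6.4 165.7] [-0.1  0.   0.1]
```

View pics/w15.png

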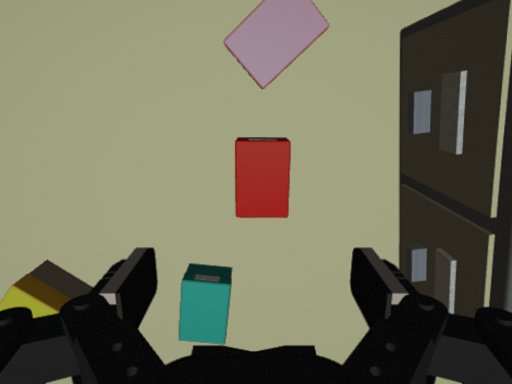

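```bash
python3 -m jog '3 8 40 0 0 0 1;3 8 75 0 0 0 1;3 8 105 0 0 0 1;3 8 128 0 0 0 1;3 8 145 0 0 0 1;3 8 158 0 0 0 1;3 8 165 0 0 0 1;3 8 165 0 0 0 1'; python3 -m jog '0 0 0 0 0 0 -1;0 0 0 0 0 0 -1;0 0 0 0 0 0 -1;0 0 0 0 0 0 -1;0 0 0 0 0 0 -1;0 0 -40 0 0 0 -1;0 0 -90 0 0 0 -1;0 0 -150 0 0 0 -1'; python3 -m jog '0 0 -20 0 0 0 -1;0 0 -20 0 0 0 -1;0 0 -20 0 0 0 -1'; python3 -c "
from h import *; go(389,254,140,6.5)"
```

```text
clock: 32.55
eef_pos: [519.2, -451.1, -31.1]
tool_rot: [-3.141, 0.0, -0.124]
force: [0.4, -1.1, 1.0]
width: 85.7
clock: 33.55
eef_pos: [518.3, -450.0, 118.9]
tool_rot: [-3.14, 0.003, -0.124]
force: [1.3, -0.8, -1.4]
width: 47.2
clock: 33.92
eef_pos: [518.3, -449.5, 136.5]
tool_rot: [-3.139, 0.003, -0.124]
force: [0.4, 0.3, -1.7]
width: 47.1
at [ 518.3 -449.5  136.5] yaw -7.1 w 47.1 t 33.925 q7 -0.64
JOG [-215.  -682.2   -0.9] [ -0.2   0.2 -13.6]
```

```bash
python3 -m jog '-18 -57 0 0 0 -1 -1;-36 -114 0 0 0 -2 -1;-54 -171 0 0 0 -4 -1;-72 -228 0 0 0 -6 -1;-90 -285 0 0 0 -8 -1;-108 -342 0 0 0 -10 -1;-126 -399 0 0 0 -12 -1;-140 -445 0 0 0 -13.6 -1';python3 -m jog '0 0 0 0 0 0 -1;0 0 0 0 0 0 -1;0 0 0 0 0 0 -1';  python3 -c "
from h import *; go(389,254,140,6.5)"
```

```text
clock: 34.92
eef_pos: [432.9, 10.3, 137.5]
tool_rot: [-3.141, 0.004, 0.116]
force: [1.0, 0.8, -0.8]
width: 46.9
clock: 35.3
eef_pos: [435.1, 6.3, 138.6]
tool_rot: [3.141, 0.001, 0.111]
force: [-0.2, 0.5, -0.7]
width: 46.9
at [435.1   6.3 138.6] yaw 6.4 w 46.9 t 35.3 q7 -1.06
JOG [ -18.3 -251.3   -1.6] [ 0.1  0.  -0.1]
```

```bash
python3 -m jog '-4 -55 0 0 0 0 -1;-8 -110 0 0 0 0 -1;-12 -170 0 0 0 0 -1;-16 -220 0 0 0 0 -1;-18 -251 0 0 0 0 -1;-18 -251 0 0 0 0 -1;-18 -251 0 0 0 0 -1;-18 -251 0 0 0 0 -1';python3 -m jog '0 0 0 0 0 0 -1;0 0 0 0 0 0 -1';  python3 over.py w16.png red; python3 -c "
import cv2;im=cv2.imread('pics/w16.png')[95:235,170:340];cv2.imwrite('pics/w16c.png',cv2.resize(im,None,fx=4,fy=4,interpolation=cv2.INTER_CUBIC))"
```

```text
clock: 36.3
eef_pos: [389.4, 253.4, 139.1]
tool_rot: [3.141, -0.0, 0.11]
force: [-0.4, -0.2, -0.4]
width: 46.8
clock: 36.55
eef_pos: [389.0, 254.7, 139.1]
tool_rot: [-3.142, -0.0, 0.113]
force: [-0.0, 0.4, -1.6]
width: 46.8
red [253. 151.] zmed 54.8 c 419.2 256.9 size 57.3 48.6 yaw -83.5
held z 203.82639129768103
red [253. 273.] zmed 204.1 c 390.7 253.5 size 65.9 47.1 yaw 6.5
[389.04080539 254.65538992 139.09009145] 6.451634040059765
```

View pics/w16c.png

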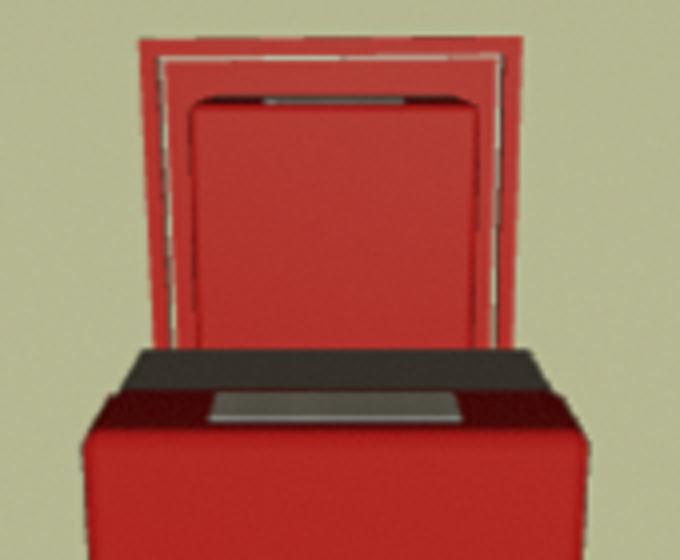

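```bash
python3 rel.py 218 289 121 191 316.5 202.5; python3 -m jog '0 0 30 0 0 0 -1;0 0 55 0 0 0 -1;0 0 78 0 0 0 -1;0 0 93 0 0 0 -1;0 0 101 0 0 0 -1;0 0 106 0 0 0 -1;0 0 110 0 0 0 -1;0 0 110 0 0 0 -1';python3 -m jog '0 0 0 0 0 0 -1;0 0 0 0 0 0 -1'; python3 -c "
from h import *; d=snap('wrist');print(pxdepth(d,[(220,225),(290,225)])[:,2]);go(389,254,26,6.5)"
```

```text
long tool (array([ 0.44999704,  1.37895491, 83.90800399]), np.float64(56.05816657137038)) short tool (array([  0.18865527,   1.44020985, -64.54808831]), np.float64(46.605864992190405))
move tool xy [ 0.3 -0.1] lid z 203.65300563739441 [388.97755213 254.85759634 139.09994747]
clock: 37.65
eef_pos: [388.9, 255.2, 29.1]
tool_rot: [-3.141, -0.0, 0.114]
force: [-0.1, -0.1, -1.2]
width: 46.9
clock: 37.9
eef_pos: [389.0, 255.3, 29.2]
tool_rot: [-3.141, -0.001, 0.114]
force: [0.0, 0.1, -1.5]
width: 47.0
[95.480421   95.09674024]
at [388.9 255.3  29.2] yaw 6.5 w 47.1 t 37.95 q7 -1.43
JOG [-0.1  1.3  3.2] [-0. -0.  0.]
```

```bash
python3 -m jog '0 0.5 1 0 0 0 -1;0 0.5 2 0 0 0 -1;0 0.5 3 0 0 0 -1;0 0.5 3.5 0 0 0 -1;0 0.5 3.5 0 0 0 -1'; python3 -m jog '0 0 0.6 0 0 0 -1;0 0 0.6 0 0 0 -1';python3 -m jog '0 0 0.6 0 0 0 -1;0 0 0.6 0 0 0 -1'
```

```text
clock: 38.58
eef_pos: [388.8, 254.6, 25.8]
tool_rot: [-3.141, 0.0, 0.114]
force: [-0.2, -1.0, 4.3]
width: 47.0
clock: 38.83
eef_pos: [388.8, 254.7, 25.8]
tool_rot: [-3.141, -0.0, 0.114]
force: [-3.5, -0.1, 12.9]
width: 46.9
clock: 39.08
eef_pos: [388.8, 254.7, 25.8]
tool_rot: [-3.14, -0.0, 0.114]
force: [-3.7, -1.4, 20.8]
width: 47.3
```

Contact at 25.8. I'll relieve the pressure, release and rise.

```bash
python3 -m jog '0 0 -1.2 0 0 0 -1;0 0 -1.2 0 0 0 1;0 0 -1.2 0 0 0 1;0 0 -1.2 0 0 0 1;0 0 -1.2 0 0 0 1;0 0 -40 0 0 0 1;0 0 -80 0 0 0 1;0 0 -120 0 0 0 1'; python3 -m jog '0 0 -20 0 0 0 1;0 0 -20 0 0 0 1;0 0 -20 0 0 0 1'; python3 -c "
from h import *; d=snap('wrist','w17.png');blob(d,'red',92);blob(d,'red',56);blob(d,'red',5)
snap('side','s17.png')"; python3 meas.py
```

```text
clock: 40.08
eef_pos: [388.6, 254.4, 145.4]
tool_rot: [3.141, 0.0, 0.114]
force: [0.2, -0.5, 0.2]
width: 85.2
clock: 40.45
eef_pos: [388.1, 254.5, 163.6]
tool_rot: [3.141, 0.001, 0.114]
force: [0.2, 0.1, -0.1]
width: 85.5
red [253. 189.] zmed 90.8 c 389.1 253.3 size 68.0 47.4 yaw 6.5
red [253. 130.] zmed 54.8 c 430.9 258.2 size 57.1 25.7 yaw -82.6
red [213. 161.] zmed 8.9 c 383.7 291.8 size 133.4 16.0 yaw 4.3
red [244. 140.] zmed 3.2 c 389.1 254.3 size 121.0 75.9 yaw 6.7
red [171. 241.] z 54.6 c 352.8 251.0 size 62 44 yaw -88.1
blue [251. 216.] z 57.0 c 458.5 20.1 size 112 60 yaw 13.3
yellow [181. 163.] z 34.7 c 610.9 223.9 size 67 46 yaw 1.8
yellow [351. 246.] z 50.9 c 383.3 -258.7 size 49 30 yaw 44.8
```

View pics/w17.png

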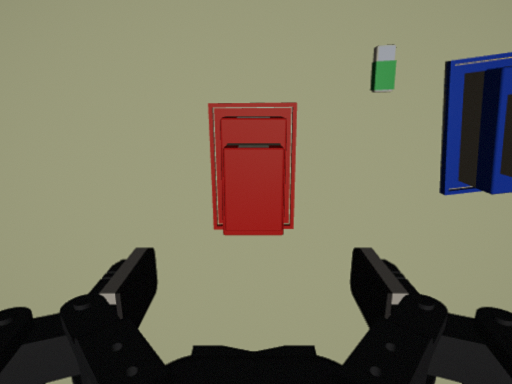

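View pics/s17.png

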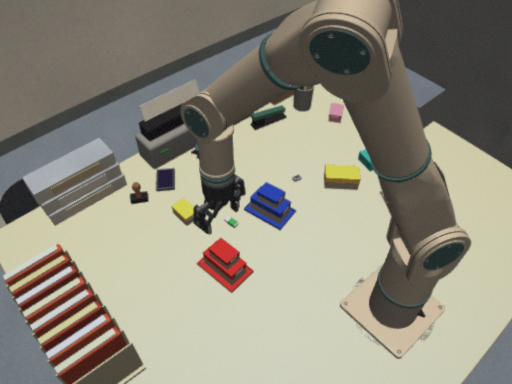

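The side view shows both stacks standing in their trays, at (225,262) for red and (270,203) for blue. The yellow cartons are where they were and the gripper is clear. Handing in.

```bash
python3 -m jog '0 0 0 0 0 0 1;0 0 0 0 0 0 1;0 0 0 0 0 0 1'; python3 -c "
from cell import ctrl; print(ctrl.finish_job())"
```

```text
clock: 40.98
eef_pos: [388.9, 254.6, 164.2]
tool_rot: [3.141, 0.0, 0.114]
force: [0.6, 1.2, -0.9]
width: 85.3
the job is handed in; nothing more can be done
None
```

Both loans are made up and the job is handed in at about 41 s of the 112 s allowed. No verdict was reported.

**Last checks (wrist camera):**

| Stack | Long carton from tray centre | Short carton from long carton | Yaw difference |
|---|---|---|---|
| Red | about 1 mm | about 1 mm | under 0.5° |
| Blue | about 2 mm | about 1.5 mm | under 0.5° |

- **Final state:** lid heights matched flat, upright stacking. The gripper was open and well above everything at hand-in.
- **Yellow cartons:** I never touched them. The top view puts the short one within about 0.1 mm of its start. The top-view mask caught only part of the long one. Its rough readings before and after differ by about 4 mm, and it looks unmoved in the side view.

**What disagreed:**
- **Tool frame:** the fingertips sit about 43 mm behind the reported TCP, contrary to the description. My first grip on red long therefore closed in the air above its lid, without touching it. After measuring the offset in the depth picture, I allowed for it in every later move.
- **Cameras:** the top and wrist cameras differed by 2–4 mm. I used the wrist values for grasping and placing.

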